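# Close the drop front and carry the tote level

### The arm

A 6-joint arm with a two-finger parallel gripper is mounted at the origin on the work surface. World frame = base frame: x ahead of the robot, y to its left, z up, the work surface at z = 0. Lengths are in m, angles in rad, forces in N, time in s.
With the tool pointing down it reaches from about 0.375 to 0.9 m from the base axis. Payload 3.1 kg.
Tool frame: the origin (TCP) lies at the very end of the fingers, on their centre line; the grasp point (between the pads) lies ctrl.grip_depth behind it (ctrl.grip_depth is the distance from the TCP to the grasp point, in m); z points along the fingers, y is the line along which they close (so a half turn about z gives the same grasp; the last joint's range is limited). The gripper opens to 85 mm and grips with 20 to 120 N. Pads are 22 mm wide; open, the fingers measure 114 mm over their backs; the gripper's body (76 mm by 85 mm) begins 54 mm behind the grasp point. The pads swing forward as they close: fully open they stand 13 mm farther back than shut.
Start: joints at [-1.389, 0.527, 1.433, -0, 1.181, -0.178], TCP at [0.22, -0.585, 0.231] pointing down, gripper open.
Joint ranges: [-3.08, 3.08], [-0.75, 2.2], [0.22, 2.44], [-1.43, 4.57], [0, 2.65], [-2.85, 2.85]. Speed limits (rad/s): [2.79, 2.79, 3.14, 3.14, 3.14, 3.14].

### API

Orientations are given as a unit quaternion [x, y, z, w].
In Python, from bench import status, optics, order, ctrl gives the robot as it stands. The module is installed in compiled form; this text tells all that it offers.
- The arm moves only by the tool carry_out, never from a script. Its argument "rows" is one flat list of numbers, 6 for each row, row after row: the shift along the tool's x, y, z in m, then the turn, a rotation vector about the tool's x, y, z in degrees. A call has 1 to 20 rows; each row shifts and turns the commanded pose from where the row before left it, along the tool's axes as they then stand; what a row does not reach is not made up. A row lasts 1/8 s, in which the tool goes at most 62.5 mm and 10.7 degrees, less where a joint would pass 70% of its speed; a pose out of reach is approached as far as the arm can. A call with a gripper value outside its range is refused whole. "jaw" is the finger opening in m, from 0 to 0.0854, set as the call begins (left out, the last holds). The fingers move at their own pace and stop on an object; "grip_force" is the grip in N (left out, the last holds). Time passes only in rows, so rows that do not move let the fingers close. It gives the time, the measured TCP pose, the force, the opening and the grip force at its end, in the units of the state.
- status.read_state(): the state, without advancing time (a new reading comes with each control period).
- optics.camera(name): name is "scene" or "top" or "wrist"; returns a dict with "image" (384x512x3 uint8, blue, green, red), "depth" (384x512 float32, m along the optical axis (not along the pixel's ray), 0 where there is no reading), "mtx" (3x3 intrinsics, pixels), "k1" (the pictures are not rectified: a ray, as slopes to the right and down, at radius r is drawn at 1 + k1 r^2 times it, then the intrinsics apply), "rvec" (rotation vector, rad) and "tvec" (3), from world to camera coordinates, as OpenCV has them. Camera axes: x right, y down, z forward; pixel columns grow to the right and rows downward; lengths in m; the calibration is good to about 2 mm. A picture is of the moment at which its call begins.
- order.close_job(): hands the job in; it is judged then, once.
The state is a dict: "time_s": time; "joint_pos": joint angles; "qvel": joint speeds; "tau": joint torques, N m; "position": TCP position; "eef_rot": TCP orientation; "ft_force": force on the tool from outside, world axes, zero at the start; "torque": the same for the moment, N m; "opening": finger opening in m; "grip_force": force on a finger pad.
Only numpy, scipy, OpenCV 4.12 (cv2) and the standard library are available. Lean on these libraries where they do the work, as an engineer would, in place of code of your own. Each camera call takes 0.05 s, during which the arm holds its last target. There are 200 camera calls.

### The job

Push the tote's drop front fully up until it is shut, with the tote standing on the table, then lift the tote by its carrying bar about 10 cm clear of the table and hold it there steady and level, so that the candlestick and the thimble stay standing inside. Finish while still holding it in the air; do not put it down or let go, and leave the mug, the burnisher and the loupe where they are.

Things in the scene. Friction and masses are not known exactly. Their poses are not given: they have to be found in the camera images.
- tote: Loose open wooden carrying tote, 120 (x) x 250 (y) x 191 mm high, 0.55 kg with flap, balanced mid-length. Origin: centre of underside; x from drop front (robot side) to back, y lengthwise, z up. Floor 10 mm thick, walls to z = 72; 6 mm divider at y = 0, to z = 55, makes two compartments 108 x 114. At y = +-121 uprights 36 mm wide (x) reach z = 191 and carry the bar.
- tote_bar (a point): Middle of the carrying bar, 178 mm above the tote's underside. Bar: flat-sided wood, 16 mm wide (x), 22 mm high (z 167 to 189), 234 mm long (y), open below. One compartment holds the heavy candlestick, the other almost nothing, so the tote balances when gripped about 20 mm off the middle, towards the candlestick.
- flap (a joint): Hinge of the drop front, rad: 0 = upright, shut (stop); grows as its top leans out to -x (starts 0.45 to 0.9). Stiff (0.06 N m), stays where left, no latch; 1 to 2 N at the top edge moves it. Plain board 250 long x 75 high x 8 mm thick, 0.1 kg; hinge line along tote y at tote x = -60.5, z = 12 mm. Shut: outer face at x = -68.5, top at z = 87 mm.
- flap_edge (a point): Middle of the outer top edge of the drop front; moves with it, 75 mm from the hinge line. When the flap leans far out a level push on this edge jams by friction: push inward and upward together, along the edge's arc about the hinge.
- candlestick: Gilded white porcelain candlestick, 118 mm tall, round foot 64 mm across, stem 18 to 28 mm, top 38 mm across; 0.28 kg (+-15 %). Stands loose on the tote floor in either compartment. Origin: centre of its underside, z up.
- thimble: Bone-china thimble with gold bands, 26 mm tall, 22 mm across, 15 g, standing loose on the tote floor in the other compartment. Origin: centre of its underside, z up.
- mug: Brown stoneware mug, 80 mm across, 95 mm tall, standing on the table off one end of the tote. Bystander. Origin: centre of its underside.
- burnisher: Grey agate burnisher with turned beech handle, about 175 mm long, 22 mm thick, lying on the table off the other end of the tote. Bystander. Origin: under its middle, x towards the agate tip.
- loupe: Black round loupe, 42 mm across, 22 mm high, on the table behind the tote. Bystander. Origin: centre of its underside.
Things that resemble listed ones, but are neither listed nor needed, are in the scene too. Of the things like the candlestick, leave any that is purple; of the rest the larger one is meant.

How it is judged:
On the way, in this order (a step that is already met when the one before it is completed fails the run):
1. the drop front is pushed up and shut while the tote stands on the table (value of joint flap below 0.07 rad and height (world z) of tote below 0.01 m), for 0.2 s.
2. the tote is lifted clear of the table, drop front still shut (height (world z) of tote above 0.06 m and value of joint flap below 0.09 rad), for 0.2 s.
At the end, for the whole second after the job is handed in: The tote hangs still in the fingers with its underside 70 to 150 mm above the table, within 0.10 rad of level (speed under 0.03 m/s and 0.15 rad/s), touched by the fingers with over 2 N, the drop front shut within 0.09 rad, candlestick and thimble inside on its floor and upright within 0.2 rad (height (world z) of tote between 0.07 and 0.15 m and angle between tote's own z axis and vertical below 0.1 rad and linear speed of tote below 0.03 m/s and angular speed of tote below 0.15 rad/s and contact force between the fingers and tote above 2 N and value of joint flap below 0.09 rad and x of candlestick in the frame of tote between -0.06 and 0.06 m and y of candlestick in the frame of tote between -0.12 and 0.12 m and z of each of candlestick, thimble in the frame of tote below 0.03 m and angle between each of candlestick, thimble's own z axis and vertical below 0.2 rad and x of thimble in the frame of tote between -0.06 and 0.06 m and y of thimble in the frame of tote between -0.12 and 0.12 m); the arm keeps its last pose, push and grip.
It fails at once if the tote is tipped by more than 0.3 rad (angle between tote's own z axis and vertical above 0.3 rad).
It fails at once if the candlestick or thimble falls over (angle between any of candlestick, thimble's own z axis and vertical above 0.5 rad).
It fails at once if mug, burnisher or loupe pushed more than 25 mm (distance of any of mug, burnisher, loupe from where it was at the start of the episode above 0.025 m).
It also fails if it takes over 54 s, if anything falls off the work surface, if the arm or the gripper's body presses on something with over 40 N, if the wrist force passes 120 N, or if a joint passes its speed limit or range.

## Working session

There is one attempt and no reset: what is moved stays moved. The work goes in short steps, Python scripts to look and compute and a tool call to move; the robot and the scene stay as the last step left them, time stands still between calls to the robot, and variables do not carry over. Pictures are saved under pics/ and viewed, at most 10 in all, crops included, and the job is handed in when it is done.

Besides the shell and the picture viewer there is one more tool, called after "Request:" by a JSON object that holds its "method" and its "body". carry_out: Moves the arm, as the interface text tells. Its arguments: {"type":"object","properties":{"rows":{"type":"array"},"jaw":{"type":"number"},"grip_force":{"type":"number"}},"required":["rows"]}

```bash
mkdir -p pics
cat > h.py <<'E'
import numpy as np,cv2
from bench import status,optics,order,ctrl
def cam(n):
    c=optics.camera(n); np.savez(f'{n}.npz',**{k:np.array(v) for k,v in c.items()}); return c
def cloud(c):
    d=np.array(c['depth'],float);h,w=d.shape;K=np.array(c['mtx'],float)
    u,v=np.meshgrid(np.arange(w),np.arange(h))
    x=(u-K[0,2])/K[0,0];y=(v-K[1,2])/K[1,1]
    k=float(c['k1']);a,b=x.copy(),y.copy()
    for _ in range(15):
        s=1+k*(a*a+b*b);a,b=x/s,y/s
    P=np.stack([a*d,b*d,d],-1)
    R=cv2.Rodrigues(np.array(c['rvec'],float).reshape(3,1))[0]
    W=(P-np.array(c['tvec'],float).reshape(3))@R
    W[d<=0]=np.nan
    return W
E
python3 - <<'E'
from h import *
for n in ('scene','top'):
    c=cam(n);cv2.imwrite(f'pics/{n}0.png',c['image'])
s=status.read_state();print(s['position'],s['eef_rot'],ctrl.grip_depth,s['time_s'])
E
```

```text
[ 0.21993689 -0.58433821  0.23042554] [ 9.83862473e-01  1.78923661e-01 -1.74097291e-05 -9.78935478e-04] 0.0187 0.1
```

View pics/scene0.png

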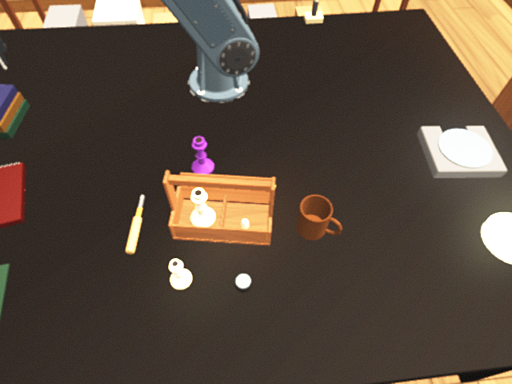

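View pics/top0.png

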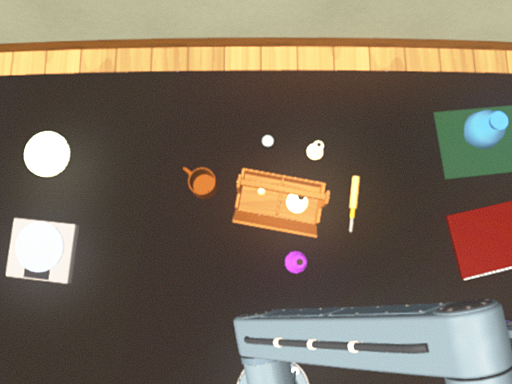

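The scene view looks back at the robot. The tote is at scene (222,210) and top (282,200). The white candlestick stands in its -y compartment at top (297,203), and the thimble is at top (262,191). The purple candlestick stands in front of the flap at top (296,262). The mug is off the +y end, the burnisher off the -y end, and the loupe behind.

Run:
```python
from h import *
t=np.load('top.npz');s=np.load('scene.npz')
W=cloud(t);S=cloud(s)
P=np.vstack([W.reshape(-1,3),S.reshape(-1,3)]);C=np.vstack([t['image'].reshape(-1,3),s['image'].reshape(-1,3)])
src=np.r_[np.zeros(W.size//3),np.ones(S.size//3)]
for px in [(282,200),(296,262),(297,203),(262,191)]: print(px,W[px[1],px[0]].round(3))
hsv=cv2.cvtColor(C[None],cv2.COLOR_BGR2HSV)[0]
c0=np.nan_to_num(W[200,282]);near=np.hypot(P[:,0]-c0[0],P[:,1]-c0[1])<.19
# bar: high points
b=near&(P[:,2]>.165)&(P[:,2]<.21)
for k in (0,1):
    q=P[b&(src==k)]
    if len(q)<10: print(k,len(q));continue
    m=q[:,:2].mean(0);ev=np.linalg.svd(q[:,:2]-m,full_matrices=False)[2];pr=(q[:,:2]-m)@ev.T
    print('bar',k,len(q),m,'dir',ev[0],np.degrees(np.arctan2(-ev[0][0],ev[0][1])),pr.min(0),pr.max(0),np.median(q[:,2]))
    mid=m+ev[0]*(pr[:,0].min()+pr[:,0].max())/2;print('mid',mid)
# purple
p=near&(hsv[:,0]>135)&(hsv[:,0]<165)&(hsv[:,1]>100)&(P[:,2]>.005)
q=P[p];print('purple',len(q),np.percentile(q,[2,50,98],axis=0).round(3))
np.savez('pc.npz',P=P,C=C,src=src,hsv=hsv)
```

```text
(282, 200) [ 0.57  -0.036  0.005]
(296, 262) [ 0.38  -0.065  0.116]
(297, 203) [ 0.547 -0.072  0.111]
(262, 191) [0.594 0.025 0.028]
bar 0 685 [ 0.57392343 -0.02744315] dir [0.18691848 0.98237543] -10.7730043985861 [-0.12721621 -0.0169195 ] [0.1274068  0.01838693] 0.18836226959261676
mid [ 0.57394124 -0.02734954]
bar 1 1224 [ 0.58367907 -0.02659295] dir [-0.18594995 -0.98255922] 169.28347828057093 [-0.12759317 -0.01554966] [0.12464286 0.02211806] 0.18825994752360978
mid [ 0.58395338 -0.02514353]
purple 586 [[ 0.382 -0.096  0.007]
 [ 0.396 -0.068  0.028]
 [ 0.413 -0.044  0.121]]
```

Run:
```python
from h import *
d=np.load('pc.npz');P,hsv,src=d['P'],d['hsv'],d['src']
a=np.radians(-10.75);ex=np.array([np.cos(a),np.sin(a)]);ey=np.array([-ex[1],ex[0]])
r=P[:,:2]-[.576,-.027];T=np.c_[r@ex,r@ey,P[:,2]]
for k in (0,1):
    m=(src==k)&(abs(T[:,1])<.1)&(T[:,2]>.184)&(T[:,2]<.2)&(abs(T[:,0])<.05);q=T[m]
    print('bartop',k,np.percentile(q[:,0],[2,50,98]).round(4),np.polyfit(q[:,1],q[:,0],1))
    m=(src==k)&(abs(T[:,0])<.03)&(T[:,2]>.17)&(T[:,2]<.2);q=T[m];print('y ext',np.percentile(q[:,1],[0.5,99.5]))
    m=(src==k)&(abs(T[:,1])<.12)&(T[:,0]<-.065)&(T[:,0]>-.16)&(T[:,2]>.015)&(T[:,2]<.1)&(hsv[:,0]<25);q=T[m]
    print('flap',len(q),np.percentile(q[:,[0,2]],[1,50,99],axis=0).round(4))
    for lo in np.arange(-.15,-.06,.01):
        w=q[(q[:,0]>lo)&(q[:,0]<lo+.01)]
        if len(w)>5: print(round(lo+.005,3),len(w),np.percentile(w[:,2],[5,50,95]).round(4),np.percentile(w[:,1],[2,98]).round(3))
for n,m in [('purple',(hsv[:,0]>135)&(hsv[:,0]<165)&(hsv[:,1]>100)&(P[:,2]>.005))]:
    m&=np.hypot(r[:,0],r[:,1])<.3; print(n,np.percentile(T[m],[2,50,98],axis=0).round(3))
m=(np.hypot(r[:,0],r[:,1])<.3)&(T[:,2]>.108)&(T[:,2]<.14)&(abs(T[:,0])<.06)&(abs(T[:,1])<.11)&(hsv[:,1]<90)
print('candle top',np.percentile(T[m],[2,50,98],axis=0).round(3))
```

```text
bartop 0 [-0.009  -0.0013  0.0065] [ 0.00336419 -0.00115413]
y ext [-0.1253766   0.12477431]
flap 901 [[-0.1034  0.0192]
 [-0.0853  0.0567]
 [-0.0655  0.0812]]
-0.105 82 [0.07   0.0752 0.0789] [-0.115  0.114]
-0.095 258 [0.065  0.0742 0.0805] [-0.115  0.115]
-0.085 231 [0.0475 0.0564 0.0673] [-0.116  0.115]
-0.075 228 [0.0274 0.0383 0.0482] [-0.115  0.116]
-0.065 102 [0.0176 0.0249 0.0315] [-0.114  0.112]
bartop 1 [-0.0039  0.006   0.012 ] [0.00081232 0.00526622]
y ext [-0.12198262  0.12824112]
flap 867 [[-0.099   0.023 ]
 [-0.0737  0.0417]
 [-0.0652  0.0792]]
-0.095 257 [0.0725 0.076  0.0789] [-0.112  0.116]
-0.075 363 [0.0333 0.041  0.0468] [-0.116  0.117]
-0.065 238 [0.024  0.0306 0.0376] [-0.116  0.115]
purple [[-0.208 -0.107  0.007]
 [-0.173 -0.075  0.023]
 [-0.152 -0.052  0.121]]
candle top [[-0.021 -0.07   0.109]
 [-0.001 -0.051  0.123]
 [ 0.018 -0.035  0.132]]
```

Request:
{"method": "carry_out", "body": {"rows": [0,0,0,0,0,-9.775,0,0,0,0,0,-9.775,0,0,0,0,0,-9.775,0,0,0,0,0,-9.775,0,0,0,0,0,-9.775,0,0,0,0,0,-9.775], "jaw": 0, "grip_force": 20}}

```text
time_s: 0.85
position: [0.22, -0.5845, 0.2307]
eef_rot: [0.768, 0.64, 0.0, -0.001]
ft_force: [0.3, 0.1, -0.8]
opening: -0.0004
grip_force: 0.0
```

Request:
{"method": "carry_out", "body": {"rows": [0.045,0.0076,0,0,0,0,0.045,0.0076,0,0,0,0,0.045,0.0076,0,0,0,0,0.045,0.0076,0,0,0,0,0.045,0.0076,0,0,0,0,0.045,0.0076,0,0,0,0,0.045,0.0076,0,0,0,0,0.045,0.0076,0,0,0,0,0.045,0.0076,0,0,0,0,0.045,0.0076,0,0,0,0,0.045,0.0076,0,0,0,0,0.045,0.0076,0,0,0,0,0.045,0.0076,0,0,0,0,0.045,0.0076,0,0,0,0,0,0,0,0,0,0,0,0,0,0,0,0]}}

```text
time_s: 2.85
position: [0.4415, 0.014, 0.2311]
eef_rot: [0.77, 0.638, -0.0, -0.0]
ft_force: [-0.3, -0.4, -0.0]
opening: 0.0003
grip_force: 0.0
```

Request:
{"method": "carry_out", "body": {"rows": [0.005,0,0.035,0,0,0,0,0,0.035,0,0,0,0,0,0.035,0,0,0,0,0,0.035,0,0,0,0,0,0.035,0,0,0,0,0,0,0,0,0,0,0.005,0,0,0,0,0,0.005,0,0,0,0,0,0.004,0,0,0,0,0,0.004,0,0,0,0,0,0,0,0,0,0]}}

```text
time_s: 4.22
position: [0.4612, 0.0157, 0.0566]
eef_rot: [0.77, 0.638, 0.0, 0.0]
ft_force: [-0.3, 0.0, -0.1]
opening: 0.0002
grip_force: 0.0
```

Run:
```python
from h import *
c=cam('top');cv2.imwrite('pics/top1.png',cv2.resize(c['image'][140:290,200:390],(760,600),interpolation=cv2.INTER_CUBIC))
print(status.read_state()['ft_force'])
```

```text
[0.08879767 0.43111212 0.69478812]
```

View pics/top1.png

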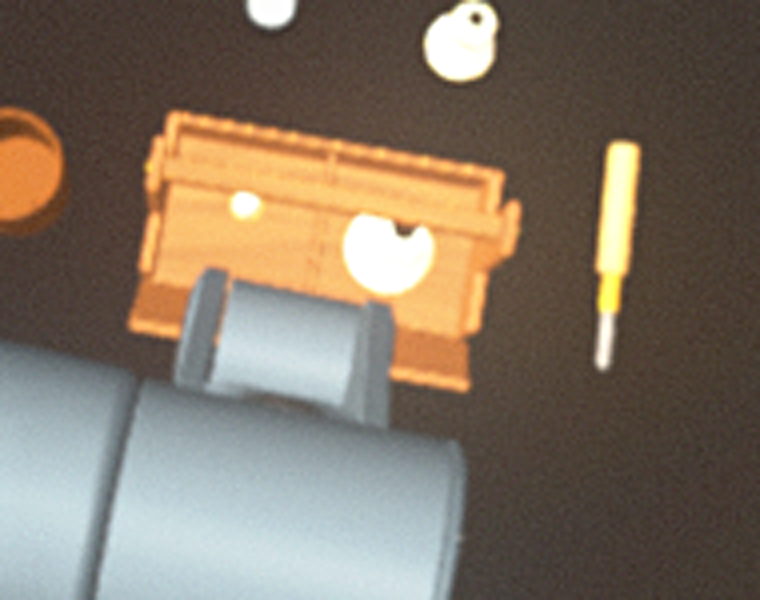

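The crop shows the closed gripper in front of the flap, which still leans out (its edge runs from (130,325) to (470,385)). The purple stick is hidden under the arm, and nothing is touching yet.

Request:
{"method": "carry_out", "body": {"rows": [0,0.003,0,0,0,0,0,0.003,0,0,0,0,0,0.003,-0.001,0,0,0,0,0.003,-0.0015,0,0,0,0,0.003,-0.0015,0,0,0,0,0.003,-0.0015,0,0,0]}}

```text
time_s: 5.03
position: [0.4785, 0.0124, 0.062]
eef_rot: [0.77, 0.638, 0.0, 0.0]
ft_force: [-1.7, 0.1, 0.9]
opening: 0.0
grip_force: 1.0
```

Request:
{"method": "carry_out", "body": {"rows": [0,0.003,-0.001,0,0,0,0,0.003,-0.001,0,0,0,0,0.003,-0.001,0,0,0,0,0.002,-0.0005,0,0,0]}}

```text
time_s: 5.52
position: [0.4895, 0.0103, 0.0654]
eef_rot: [0.77, 0.638, 0.0, 0.0]
ft_force: [-1.2, -0.7, 1.1]
opening: 0.0001
grip_force: 0.7
```

Request:
{"method": "carry_out", "body": {"rows": [0,0.002,-0.0005,0,0,0,0,0.002,-0.0005,0,0,0,0,0.002,0,0,0,0,0,0.002,0,0,0,0]}}

```text
time_s: 6.02
position: [0.4971, 0.0088, 0.0663]
eef_rot: [0.77, 0.638, 0.0, 0.0]
ft_force: [-1.8, 0.7, 0.1]
opening: -0.0002
grip_force: 0.5
```

Request:
{"method": "carry_out", "body": {"rows": [0,0.001,0,0,0,0,0,0.001,0,0,0,0]}}

```text
time_s: 6.28
position: [0.499, 0.0085, 0.0663]
eef_rot: [0.77, 0.638, 0.0, 0.0]
ft_force: [-1.0, 0.4, 1.2]
opening: 0.0
grip_force: 0.5
```

Request:
{"method": "carry_out", "body": {"rows": [0,0.001,0,0,0,0,0,0.001,0,0,0,0]}}

```text
time_s: 6.52
position: [0.5009, 0.0081, 0.0663]
eef_rot: [0.77, 0.638, -0.0, -0.0]
ft_force: [-1.2, 1.0, 0.7]
opening: 0.0004
grip_force: 0.5
```

```bash
cat > fl.py <<'E'
from h import *
a=np.radians(-10.75);ex=np.array([np.cos(a),np.sin(a)]);ey=np.array([-ex[1],ex[0]])
for n in ('scene','top'):
    c=cam(n);P=cloud(c).reshape(-1,3);r=P[:,:2]-[.578,-.027];T=np.c_[r@ex,r@ey,P[:,2]]
    hs=cv2.cvtColor(c['image'],cv2.COLOR_BGR2HSV).reshape(-1,3)
    q=T[(hs[:,0]<25)&(hs[:,1]>60)&(abs(T[:,1]+.07)<.03)&(T[:,2]>.076)&(T[:,2]<.1)&(abs(T[:,0])<.15)&(abs(T[:,0])>.04)]
    print(n,'flap edge',len(q),np.percentile(q,[2,50,98],axis=0).round(4) if len(q) else '')
    q=T[(abs(T[:,1])<.1)&(T[:,2]>.185)&(T[:,2]<.2)&(abs(T[:,0])<.05)];print('bar x',np.percentile(q[:,0],[2,50,98]).round(4),np.polyfit(q[:,1],q[:,0],1).round(4))
    q=T[(abs(T[:,0])<.04)&(T[:,2]>.17)&(T[:,2]<.2)&(abs(T[:,1])<.16)];print('bar y',np.percentile(q[:,1],[.5,99.5]).round(4))
E
python3 fl.py
```

```text
scene flap edge 1 [[ 0.0593 -0.0806  0.0763]
 [ 0.0593 -0.0806  0.0763]
 [ 0.0593 -0.0806  0.0763]]
bar x [-0.0463  0.003   0.0101] [-0.023  -0.0006]
bar y [-0.1223  0.1279]
top flap edge 39 [[-0.07   -0.0981  0.0774]
 [-0.0655 -0.0827  0.0869]
 [ 0.0537 -0.0455  0.0905]]
bar x [-0.0108 -0.0032  0.0047] [ 0.0022 -0.0033]
bar y [-0.1253  0.1244]
```

Request:
{"method": "carry_out", "body": {"rows": [0,0.001,0,0,0,0,0,0.001,0,0,0,0]}}

```text
time_s: 6.88
position: [0.502, 0.0079, 0.0663]
eef_rot: [0.77, 0.638, -0.001, -0.001]
ft_force: [-2.2, 1.3, 3.3]
opening: 0.0002
grip_force: 1.7
```

Request:
{"method": "carry_out", "body": {"rows": [0,0.001,0,0,0,0,0,0.001,0,0,0,0]}}

```text
time_s: 7.12
position: [0.502, 0.008, 0.0662]
eef_rot: [0.77, 0.638, -0.002, -0.002]
ft_force: [-7.6, 0.8, 5.1]
opening: -0.0004
grip_force: 3.6
```

Request:
{"method": "carry_out", "body": {"rows": [0,0.001,0,0,0,0,0,0.001,0,0,0,0]}}

```text
time_s: 7.38
position: [0.502, 0.008, 0.0661]
eef_rot: [0.77, 0.638, -0.003, -0.004]
ft_force: [-9.3, 0.9, 7.5]
opening: 0.0002
grip_force: 4.6
```

```bash
python3 fl.py
```

```text
scene flap edge 0 
bar x [-0.0443  0.0029  0.01  ] [-0.0255 -0.0003]
bar y [-0.1223  0.1279]
top flap edge 39 [[-0.0688 -0.0988  0.0763]
 [-0.0641 -0.0853  0.086 ]
 [ 0.0554 -0.0619  0.0936]]
bar x [-0.0105 -0.0032  0.0048] [ 0.0021 -0.003 ]
bar y [-0.1253  0.1244]
```

The force now climbs against a hard stop with no further travel, so the flap is shut. Next I back off, rise and move over the bar.

Request:
{"method": "carry_out", "body": {"rows": [0,-0.005,0,0,0,0,0,-0.01,0,0,0,0,0,-0.02,0,0,0,0,0,0,0,0,0,0,0,0,-0.05,0,0,0,0,0,-0.05,0,0,0,0,0,-0.05,0,0,0,0,0,-0.05,0,0,0,0,0,-0.03,0,0,0,0,0,0,0,0,0,-0.01,0.03,0,0,0,0,-0.01,0.03,0,0,0,0,-0.01,0.03,0,0,0,0,-0.008,0.02,0,0,0,0,0,0,0,0,0,0,0,0,0,0,0,0], "jaw": 0.06}}

```text
time_s: 9.48
position: [0.5724, -0.0438, 0.2952]
eef_rot: [0.77, 0.638, -0.001, -0.001]
ft_force: [-0.1, 0.1, -0.4]
opening: 0.0599
grip_force: 0.0
```

```bash
python3 - <<'E'
from h import *
from scipy.spatial.transform import Rotation as Ro
c=cam('wrist');cv2.imwrite('pics/w0.png',c['image'])
P=cloud(c).reshape(-1,3);s=status.read_state();R=Ro.from_quat(s['eef_rot']);p=np.array(s['position'])
print(p,s['eef_rot'],s['opening'])
L=R.inv().apply(P-p);m=(P[:,2]>.182)&(P[:,2]<.2)&(abs(L[:,0])<.16)&(abs(L[:,1])<.05);q=L[m]
print(m.sum())
for lo in np.arange(-.12,.16,.04):
    w=q[(q[:,0]>lo)&(q[:,0]<lo+.04)]
    if len(w)>10: print(round(lo,2),len(w),np.percentile(w[:,1],[2,50,98]).round(4),np.median(w[:,2]).round(4))
E
python3 fl.py
```

```text
[ 0.57232699 -0.04367946  0.29557746] [ 7.70051993e-01  6.37980350e-01 -5.02198765e-04 -8.64866676e-04] 0.06033249514449558
6685
-0.12 762 [-0.0088  0.0078  0.0246] 0.1056
-0.08 794 [0.0007 0.0084 0.0163] 0.1063
-0.04 904 [0.0015 0.0088 0.0166] 0.1062
0.0 1058 [0.0015 0.0092 0.0172] 0.1062
0.04 1205 [0.0021 0.0097 0.0176] 0.1064
0.08 1368 [0.0028 0.0104 0.0183] 0.1064
0.12 594 [-0.0028  0.0105  0.0249] 0.1067
scene flap edge 0 
bar x [-0.      0.0093  0.0158] [0.0105 0.0088]
bar y [-0.1223  0.1274]
top flap edge 0 
bar x [-0.0054  0.0018  0.0102] [0.0129 0.002 ]
bar y [-0.0992  0.1239]
```

View pics/w0.png

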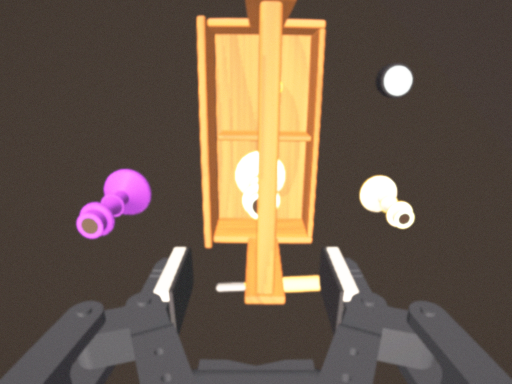

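The wrist view shows the bar at column 268 running along the fingers' centre line, the candlestick upright at (260,180) and the thimble standing at (281,88). The flap is on the left at column 205. The tote has slid about 6 mm, so I'll check that the flap is shut before descending.

Run:
```python
from h import *
from scipy.spatial.transform import Rotation as Ro
c=np.load('wrist.npz');P=cloud(c).reshape(-1,3);s=status.read_state();R=Ro.from_quat(s['eef_rot'])
L=R.inv().apply(P-np.array(s['position']));L[:,1]-=.0091+.015*L[:,0]
for lo,hi in ((.05,.0655),(.066,.075),(.078,.095)):
    for sg in (-1,1):
        q=L[(P[:,2]>lo)&(P[:,2]<hi)&(abs(L[:,0]-.03)<.1)&(sg*L[:,1]>.03)&(sg*L[:,1]<.11)]
        z=P[(P[:,2]>lo)&(P[:,2]<hi)&(abs(L[:,0]-.03)<.1)&(sg*L[:,1]>.03)&(sg*L[:,1]<.11)]
        if len(q): print(lo,hi,sg,len(q),np.percentile(q[:,1],[3,50,97]).round(4),np.percentile(z[:,2],[3,97]).round(4))
```

```text
0.05 0.0655 -1 450 [-0.0613 -0.0607 -0.0334] [0.0508 0.065 ]
0.05 0.0655 1 518 [0.0333 0.0539 0.0543] [0.0506 0.065 ]
0.066 0.075 -1 213 [-0.0615 -0.0608 -0.0601] [0.0663 0.0748]
0.066 0.075 1 1113 [0.0536 0.0561 0.0596] [0.0675 0.0736]
0.078 0.095 -1 1608 [-0.0683 -0.0639 -0.0605] [0.0803 0.0888]
```

The flap's top edge is at -60.5 to -68.5 mm, so it is shut. Next I centre on the bar and descend.

Request:
{"method": "carry_out", "body": {"rows": [0,0.009,0,0,0,0.85,0,0,0,0,0,0,0,0,0.03,0,0,0,0,0,0.03,0,0,0,0,0,0.03,0,0,0,0,0,0.025,0,0,0,0,0,0.015,0,0,0,0,0,0.007,0,0,0,0,0,0,0,0,0,0,0,0,0,0,0]}}

```text
time_s: 10.88
position: [0.5829, -0.0461, 0.1603]
eef_rot: [0.775, 0.632, 0.001, 0.001]
ft_force: [-0.3, -0.7, -0.1]
opening: 0.0599
grip_force: 0.0
```

Run:
```python
from h import *
from scipy.spatial.transform import Rotation as Ro
c=cam('wrist');cv2.imwrite('pics/w1.png',c['image'])
P=cloud(c).reshape(-1,3);s=status.read_state();R=Ro.from_quat(s['eef_rot'])
L=R.inv().apply(P-np.array(s['position']));q=L[(P[:,2]>.182)&(P[:,2]<.195)&(abs(L[:,1])<.02)&(L[:,0]>.01)&(L[:,0]<.1)]
print(len(q),np.percentile(q[:,1],[2,50,98]).round(4),np.polyfit(q[:,0],q[:,1],1).round(4),s['position'],s['ft_force'])
```

```text
11314 [-0.0094 -0.0017  0.0058] [-0.0018 -0.0017] [ 0.58289125 -0.04614441  0.16028888] [0.2334192  0.14775591 1.03952445]
```

View pics/w1.png

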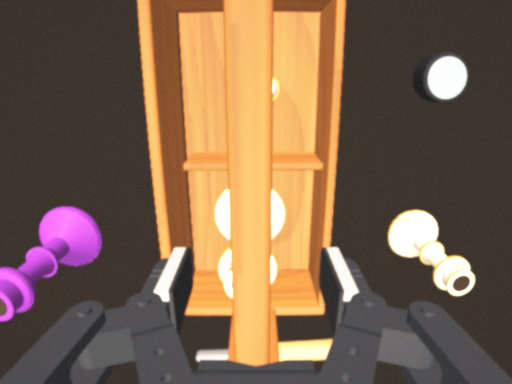

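The bar (columns 225–272) sits between the pads, about 1.7 mm off centre. The candlestick and thimble are both standing. I'll correct the offset and close.

Request:
{"method": "carry_out", "body": {"rows": [0,-0.0015,0,0,0,0,0,0,0,0,0,0,0,0,0,0,0,0,0,0,0,0,0,0,0,0,0,0,0,0,0,0,0,0,0,0,0,0,0,0,0,0,0,0,0,0,0,0], "jaw": 0.005, "grip_force": 25}}

```text
time_s: 11.92
position: [0.581, -0.0457, 0.1596]
eef_rot: [0.775, 0.632, 0.0, 0.0]
ft_force: [-0.0, -0.2, 4.4]
opening: 0.0155
grip_force: 26.5
```

Request:
{"method": "carry_out", "body": {"rows": [0,0,0,0,0,0,0,0,0,0,0,0,0,0,0,0,0,0,0,0,0,0,0,0], "grip_force": 90}}

```text
time_s: 12.42
position: [0.5811, -0.0458, 0.1598]
eef_rot: [0.775, 0.632, 0.0, 0.0]
ft_force: [-0.8, 0.9, 5.4]
opening: 0.015
grip_force: 89.5
```

Request:
{"method": "carry_out", "body": {"rows": [0,0,-0.001,0,0,0,0,0,-0.002,0,0,0,0,0,-0.003,0,0,0,0,0,-0.003,0,0,0,0,0,-0.003,0,0,0,0,0,-0.002,0,0,0,0,0,-0.001,0,0,0,0,0,0,0,0,0,0,0,0,0,0,0]}}

```text
time_s: 13.55
position: [0.5806, -0.0456, 0.1742]
eef_rot: [0.775, 0.632, -0.0, -0.0]
ft_force: [-0.2, 0.3, -7.6]
opening: 0.015
grip_force: 87.8
```

```bash
cat > tilt.py <<'E'
from h import *
from scipy.spatial.transform import Rotation as Ro
import sys
c=cam('wrist');P=cloud(c).reshape(-1,3);s=status.read_state();R=Ro.from_quat(s['eef_rot']);p=np.array(s['position'])
print(p.round(4),np.round(s['eef_rot'],4),np.round(s['ft_force'],1),np.round(s['torque'],2),s['opening'],s['grip_force'])
L=R.inv().apply(P-p)
w=(L[:,2]>-.04)&(L[:,2]<-.015)&(abs(L[:,1])<.006)&(L[:,0]>.02)&(L[:,0]<.12)
print('bar z vs x',w.sum(),np.polyfit(L[w,0],P[w,2],1).round(4))
for n in ('scene',):
    c=cam(n);cv2.imwrite(f'pics/{sys.argv[1]}.png',cv2.resize(c['image'][110:310,110:360],(750,600)))
    W=cloud(c).reshape(-1,3);M=R.inv().apply(W-p)
    w=(abs(M[:,1])<.015)&(M[:,0]>-.12)&(M[:,0]<.15)&(abs(M[:,0])>.03)&(M[:,2]<-.015)&(M[:,2]>-.04)
    print('scene bar',w.sum(),np.polyfit(M[w,0],W[w,2],1).round(4))
E
python3 tilt.py l0
```

```text
[ 0.5807 -0.0456  0.1742] [ 7.749e-01  6.321e-01 -1.000e-04 -1.000e-04] [-0.6 -0.5 -8.8] [-0.05 -0.01  0.06] 0.014870317842210986 87.80588150024414
bar z vs x 8787 [-0.0017  0.2039]
scene bar 826 [0.0011 0.2014]
```

The tote is clear of the table and level, with its full weight on the fingers. I continue up to about 0.10 m.

Request:
{"method": "carry_out", "body": {"rows": [0,0,-0.002,0,0,0,0,0,-0.004,0,0,0,0,0,-0.007,0,0,0,0,0,-0.009,0,0,0,0,0,-0.009,0,0,0,0,0,-0.009,0,0,0,0,0,-0.009,0,0,0,0,0,-0.009,0,0,0,0,0,-0.009,0,0,0,0,0,-0.009,0,0,0,0,0,-0.006,0,0,0,0,0,-0.003,0,0,0,0,0,-0.001,0,0,0,0,0,0,0,0,0,0,0,0,0,0,0,0,0,0,0,0,0,0,0,0,0,0,0,0,0,0,0,0,0]}}

```text
time_s: 15.9
position: [0.5807, -0.0456, 0.2603]
eef_rot: [0.775, 0.632, -0.0, -0.0]
ft_force: [-0.9, -0.6, -7.3]
opening: 0.0142
grip_force: 87.9
```

```bash
python3 tilt.py l1
python3 - <<'E'
from h import *
cv2.imwrite('pics/w2.png',np.load('wrist.npz')['image'])
E
```

```text
[ 0.5808 -0.0457  0.2603] [0.7749 0.6321 0.     0.    ] [ 0.8  0.4 -7.7] [-0.05 -0.01  0.03] 0.01477025143413833 87.8979742527008
bar z vs x 8787 [-0.0015  0.2899]
scene bar 981 [-0.0003  0.2872]
```

View pics/l1.png

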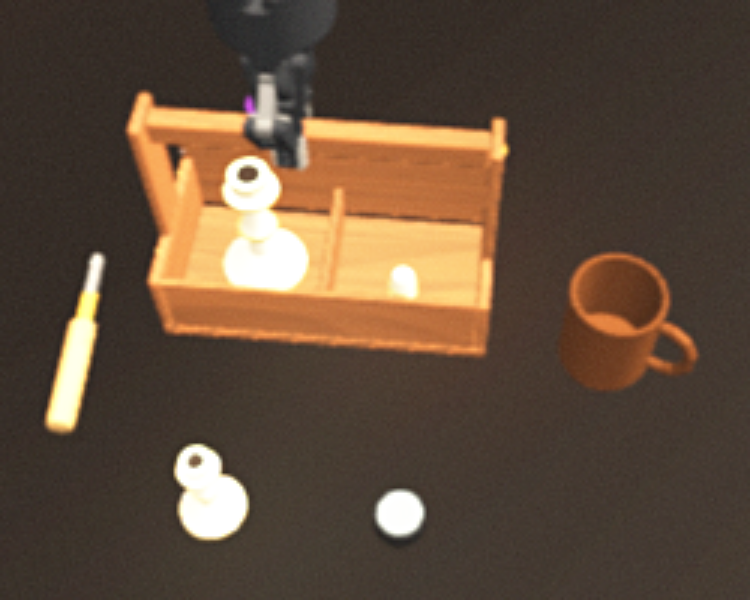

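View pics/w2.png

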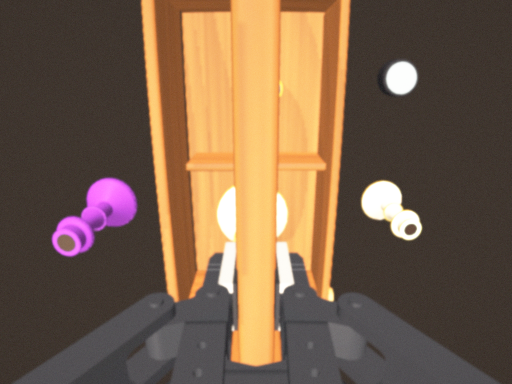

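The tote hangs level about 0.10 m up with the front shut. The candlestick at scene crop (260,230) and the thimble at (403,282) are both standing, and the bystanders haven't moved. I'm handing it in.

```bash
python3 -c "
from bench import order;print(order.close_job())"
```

```text
the job is handed in; nothing more can be done
None
```

The drop front is shut and the tote is held level about 10 cm above the table with the candlestick and thimble standing inside; the job is handed in, but the hand-in returned no verdict.

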